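# Refill the sandwich cook's condiment caddy

## Robot

A 6-joint arm with a two-finger parallel gripper is mounted at the origin on the work surface. World frame = base frame: x ahead of the robot, y to its left, z up, the work surface at z = 0. Lengths are in m, angles in rad, forces in N, time in s.
With the tool pointing down it reaches from about 0.3 to 0.75 m from the base axis. Payload 8.5 kg.
Tool frame: the origin (TCP) lies between the finger pads; the fingertips stand 17 mm ahead of it and the grasp point (between the pads) lies 2 mm behind it (r.tip_reach is the z of the fingertips in the tool frame, in m); z points along the fingers, y is the line along which they close (so a half turn about z gives the same grasp; the last joint's range is limited). The gripper opens to 88 mm and grips with 3 to 60 N. Pads are 18 mm wide; open, the fingers measure 123 mm over their backs; the gripper's body (75 mm by 187 mm) begins 45 mm behind the grasp point.
Start: joints at [1.039, 0.381, 1.297, -0, 1.464, -0.215], TCP at [0.171, 0.523, 0.256] pointing down, gripper open.
Joint ranges: [-3.11, 3.11], [-0.89, 2.33], [0.22, 2.48], [-1.42, 4.56], [0.17, 2.85], [-2.88, 2.88]. Speed limits (rad/s): [2.39, 2.39, 3.14, 3.14, 3.14, 3.14].

## Interface

Orientations are given as a unit quaternion [w, x, y, z].
In Python, from station import r gives the robot as it stands. The module is installed in compiled form; this text tells all that it offers.
- The arm moves only by the tool drive_tool, never from a script. Its argument "series" is a list of rows, each an object with "dp": the shift along the tool's x, y, z in m, a list of three; "dr": the turn, a rotation vector about the tool's x, y, z in rad, a list of three; "fingers": the gripper command: -1 is shut, 1 is fully open, values between are in proportion. In form: [{"dp": [dx, dy, dz], "dr": [ax, ay, az], "fingers": fingers}, ...]. A call has 1 to 5 rows; each row shifts and turns the commanded pose from where the row before left it, along the tool's axes as they then stand; what a row does not reach is not made up. A row lasts 1/12 s, in which the tool goes at most 41.7 mm and 7.16 degrees, less where a joint would pass 70% of its speed; a pose out of reach is approached as far as the arm can. A call with a gripper value outside its range is refused whole. The fingers move at their own pace and stop on an object; the grip force is fixed at half the most. Time passes only in rows, so rows that do not move let the fingers close. It gives the time, the measured TCP pose, the force, the opening and the grip force at its end, in the units of the state.
- r.observe(): the state, without advancing time (a new reading comes with each control period).
- r.camera(name): name is "side" or "top"; returns a dict with "color" (480x640x3 uint8, red, green, blue), "intrinsics" (3x3 intrinsics, pixels), "rvec" (rotation vector, rad) and "tvec" (3), from world to camera coordinates, as OpenCV has them. Camera axes: x right, y down, z forward; pixel columns grow to the right and rows downward; lengths in m; the calibration is good to about 2 mm. A picture is of the moment at which its call begins. There is no depth.
- r.finish_job(): hands the job in; it is judged then, once.
The state is a dict: "clock": time; "joint_positions": joint angles; "dq": joint speeds; "tau": joint torques, N m; "eef_pos": TCP position; "eef_rot": TCP orientation; "force": force on the tool from outside, world axes, zero at the start; "ft_torque": the same for the moment, N m; "grip_width": finger opening in m; "grasp_force": force on a finger pad.
Only numpy, scipy, OpenCV 4.12 (cv2) and the standard library are available. Lean on these libraries where they do the work, as an engineer would, in place of code of your own. Each camera call takes 0.05 s, during which the arm holds its last target. There are 200 camera calls.

## Task

The four washed and refilled containers stand in a row in the white draining rack. Move them all into the empty steel caddy, one upright in each bay, in reverse order: the cook works from the other side of the counter, so the one now at the left end of the rack goes into the right-most bay, the next into the bay beside it, and so on. Set each one down, do not drop it, and do not knock over or push away the glass tumbler beside the caddy.

Things in the scene. Friction and masses are not known exactly. Their poses are not given: they have to be found in the camera images.
- dredger: loose stainless sugar dredger: round, 56 mm diameter up to 86 mm, then a domed cap (59 mm across) with small holes, 109 mm tall in all, 0.18 to 0.35 kg. Origin: centre of its underside, z up. It can be held by the straight body, 50 to 82 mm up
- squeezer: loose white plastic squeeze bottle: round, 54 mm diameter up to 84 mm, then a white cap (55 mm across) with a pointed nozzle, 118 mm tall in all, 0.18 to 0.35 kg. Origin: centre of its underside, z up. It can be held by the straight body, 50 to 80 mm up
- jar: loose amber glass jar with a broad flat steel lid (59 mm across) and a paper band: round, 62 mm diameter up to 78 mm, 95 mm tall in all, 0.22 to 0.45 kg. Origin: centre of its underside, z up. It can be held by the glass or the lid, 50 to 90 mm up
- tin: loose square metal tin with a dark slip lid and a small round button on top: 50 x 50 mm (lid 51 mm), 102 mm tall, 0.15 to 0.31 kg. Origin: centre of its underside, z up, x and y square to its sides; its sides are within 0.12 rad of parallel to its pan. It can be held by two opposite sides, 50 to 95 mm up
- pan_dredger: fixed white lift-out pan of the draining rack, the one in which the dredger stands at the start (it stays there and shows where the dredger came from; all are alike). Square, 80 mm outside, 30 mm high, walls and floor 3 mm; its floor lies 11 mm above the counter. Origin: centre of its underside; its y axis runs along the row, towards the left seen from the robot. Pans are 84 mm apart
- pan_squeezer: fixed white lift-out pan of the draining rack, the one in which the squeeze bottle stands at the start (it stays there and shows where the squeeze bottle came from; all are alike). Square, 80 mm outside, 30 mm high, walls and floor 3 mm; its floor lies 11 mm above the counter. Origin: centre of its underside; its y axis runs along the row, towards the left seen from the robot. Pans are 84 mm apart
- pan_jar: fixed white lift-out pan of the draining rack, the one in which the jar stands at the start (it stays there and shows where the jar came from; all are alike). Square, 80 mm outside, 30 mm high, walls and floor 3 mm; its floor lies 11 mm above the counter. Origin: centre of its underside; its y axis runs along the row, towards the left seen from the robot. Pans are 84 mm apart
- pan_tin: fixed white lift-out pan of the draining rack, the one in which the tin stands at the start (it stays there and shows where the tin came from; all are alike). Square, 80 mm outside, 30 mm high, walls and floor 3 mm; its floor lies 11 mm above the counter. Origin: centre of its underside; its y axis runs along the row, towards the left seen from the robot. Pans are 84 mm apart
- caddy: fixed steel caddy, empty at the start, 94 x 339 mm (366 over the end handles), four bays in a row along its y axis, centred at y = +126, +42, -42, -126 mm. Bays are 88 (x) by 81 mm (y) inside, floor 6 mm and rim 43 mm above the origin, partitions 3 mm thick; end handles rise to 55 mm. Origin: centre of its underside; +y is left seen from the robot, within 0.12 rad
- tumbler: loose clear glass tumbler, 66 mm across and 100 mm tall, standing about 240 mm from the middle of the caddy, just off its right-hand end as seen from the robot; not to be knocked. Origin: centre of its underside
Things that resemble listed ones, but are neither listed nor needed, are in the scene too. Leave any blue or green look-alike of the jar alone.

How it is judged:
At the end, for the whole second after the job is handed in: Each container stands on the floor of its own caddy bay (underside within 5 mm of it in height), upright within 0.12 rad, at rest (under 20 mm/s) and released; their order along the caddy is the reverse of the order of the pans they started in (left-most pan to right-most bay, and so on) (z of dredger in the frame of caddy between 0.001 and 0.011 m and x of dredger in the frame of caddy between -0.03 and 0.03 m and y of dredger in the frame of caddy between -0.155 and 0.155 m and angle between each of dredger, squeezer, jar, tin's own z axis and vertical below 0.12 rad and linear speed of each of dredger, squeezer, jar, tin below 0.02 m/s and z of squeezer in the frame of caddy between 0.001 and 0.011 m and x of squeezer in the frame of caddy between -0.03 and 0.03 m and y of squeezer in the frame of caddy between -0.155 and 0.155 m and z of jar in the frame of caddy between 0.001 and 0.011 m and x of jar in the frame of caddy between -0.03 and 0.03 m and y of jar in the frame of caddy between -0.155 and 0.155 m and z of tin in the frame of caddy between 0.001 and 0.011 m and x of tin in the frame of caddy between -0.03 and 0.03 m and y of tin in the frame of caddy between -0.155 and 0.155 m and ((y of pan_dredger in the frame of pan_squeezer above 0 m and ((y of squeezer in the frame of caddy above 0.084 m and y of dredger in the frame of caddy below 0.084 m) or (y of squeezer in the frame of caddy above 0 m and y of dredger in the frame of caddy below 0 m) or (y of squeezer in the frame of caddy above -0.084 m and y of dredger in the frame of caddy below -0.084 m))) or (y of pan_dredger in the frame of pan_squeezer below 0 m and ((y of dredger in the frame of caddy above 0.084 m and y of squeezer in the frame of caddy below 0.084 m) or (y of dredger in the frame of caddy above 0 m and y of squeezer in the frame of caddy below 0 m) or (y of dredger in the frame of caddy above -0.084 m and y of squeezer in the frame of caddy below -0.084 m)))) and ((y of pan_dredger in the frame of pan_jar above 0 m and ((y of jar in the frame of caddy above 0.084 m and y of dredger in the frame of caddy below 0.084 m) or (y of jar in the frame of caddy above 0 m and y of dredger in the frame of caddy below 0 m) or (y of jar in the frame of caddy above -0.084 m and y of dredger in the frame of caddy below -0.084 m))) or (y of pan_dredger in the frame of pan_jar below 0 m and ((y of dredger in the frame of caddy above 0.084 m and y of jar in the frame of caddy below 0.084 m) or (y of dredger in the frame of caddy above 0 m and y of jar in the frame of caddy below 0 m) or (y of dredger in the frame of caddy above -0.084 m and y of jar in the frame of caddy below -0.084 m)))) and ((y of pan_dredger in the frame of pan_tin above 0 m and ((y of tin in the frame of caddy above 0.084 m and y of dredger in the frame of caddy below 0.084 m) or (y of tin in the frame of caddy above 0 m and y of dredger in the frame of caddy below 0 m) or (y of tin in the frame of caddy above -0.084 m and y of dredger in the frame of caddy below -0.084 m))) or (y of pan_dredger in the frame of pan_tin below 0 m and ((y of dredger in the frame of caddy above 0.084 m and y of tin in the frame of caddy below 0.084 m) or (y of dredger in the frame of caddy above 0 m and y of tin in the frame of caddy below 0 m) or (y of dredger in the frame of caddy above -0.084 m and y of tin in the frame of caddy below -0.084 m)))) and ((y of pan_squeezer in the frame of pan_jar above 0 m and ((y of jar in the frame of caddy above 0.084 m and y of squeezer in the frame of caddy below 0.084 m) or (y of jar in the frame of caddy above 0 m and y of squeezer in the frame of caddy below 0 m) or (y of jar in the frame of caddy above -0.084 m and y of squeezer in the frame of caddy below -0.084 m))) or (y of pan_squeezer in the frame of pan_jar below 0 m and ((y of squeezer in the frame of caddy above 0.084 m and y of jar in the frame of caddy below 0.084 m) or (y of squeezer in the frame of caddy above 0 m and y of jar in the frame of caddy below 0 m) or (y of squeezer in the frame of caddy above -0.084 m and y of jar in the frame of caddy below -0.084 m)))) and ((y of pan_squeezer in the frame of pan_tin above 0 m and ((y of tin in the frame of caddy above 0.084 m and y of squeezer in the frame of caddy below 0.084 m) or (y of tin in the frame of caddy above 0 m and y of squeezer in the frame of caddy below 0 m) or (y of tin in the frame of caddy above -0.084 m and y of squeezer in the frame of caddy below -0.084 m))) or (y of pan_squeezer in the frame of pan_tin below 0 m and ((y of squeezer in the frame of caddy above 0.084 m and y of tin in the frame of caddy below 0.084 m) or (y of squeezer in the frame of caddy above 0 m and y of tin in the frame of caddy below 0 m) or (y of squeezer in the frame of caddy above -0.084 m and y of tin in the frame of caddy below -0.084 m)))) and ((y of pan_jar in the frame of pan_tin above 0 m and ((y of tin in the frame of caddy above 0.084 m and y of jar in the frame of caddy below 0.084 m) or (y of tin in the frame of caddy above 0 m and y of jar in the frame of caddy below 0 m) or (y of tin in the frame of caddy above -0.084 m and y of jar in the frame of caddy below -0.084 m))) or (y of pan_jar in the frame of pan_tin below 0 m and ((y of jar in the frame of caddy above 0.084 m and y of tin in the frame of caddy below 0.084 m) or (y of jar in the frame of caddy above 0 m and y of tin in the frame of caddy below 0 m) or (y of jar in the frame of caddy above -0.084 m and y of tin in the frame of caddy below -0.084 m))))); the robot touches nothing.
It fails at once if the glass tumbler is shifted more than 30 mm or tipped more than 0.3 rad (distance of tumbler from where it was at the start of the episode above 0.03 m or angle between tumbler's own z axis and vertical above 0.3 rad).
It fails at once if a container is dropped: not held by the fingers and moving faster than 0.75 m/s (a free fall of about 30 mm) ((contact force between dredger and the fingers below 0.05 N and linear speed of dredger above 0.75 m/s) or (contact force between squeezer and the fingers below 0.05 N and linear speed of squeezer above 0.75 m/s) or (contact force between jar and the fingers below 0.05 N and linear speed of jar above 0.75 m/s) or (contact force between tin and the fingers below 0.05 N and linear speed of tin above 0.75 m/s)).
It also fails if it takes over 96 s, if anything falls off the work surface, if the arm or the gripper's body presses on something with over 40 N, if the wrist force passes 120 N, or if a joint passes its speed limit or range.

## Working session

There is one attempt and no reset: what is moved stays moved. The work goes in short steps, Python scripts to look and compute and a tool call to move; the robot and the scene stay as the last step left them, time stands still between calls to the robot, and variables do not carry over. Pictures are saved under pics/ and viewed, at most 14 in all, crops included, and the job is handed in when it is done.

Besides the shell and the picture viewer there is one more tool, called after "Call:" by a JSON object that holds its "api" and its "payload", one argument or row to a line. drive_tool: Moves the arm, as the interface text tells. Its arguments: {"type":"object","properties":{"series":{"type":"array","items":{"type":"object","properties":{"dp":{"type":"array","items":{"type":"number"}},"dr":{"type":"array","items":{"type":"number"}},"fingers":{"type":"number"}}}}},"required":["series"]}

```bash
mkdir -p pics
cat > h.py <<'E'
import numpy as np, cv2
from station import r
def cam(n):
    c=r.camera(n); return c
def save(n,f):
    c=r.camera(n); cv2.imwrite('pics/'+f,c['color'][:,:,::-1]); np.savez('pics/'+f[:-4]+'.npz',**{k:np.array(v) for k,v in c.items()}); return c
def load(f): return dict(np.load('pics/'+f+'.npz'))
def ray(c,u,v):
    R=cv2.Rodrigues(np.array(c['rvec'],float))[0]; t=np.array(c['tvec'],float).ravel()
    p=cv2.undistortPoints(np.array([[[u,v]]],float),np.array(c['intrinsics'],float),None)[0,0]
    return -R.T@t, R.T@np.array([p[0],p[1],1.])
def plane(c,u,v,z):
    o,d=ray(c,u,v); return o+d*(z-o[2])/d[2]
def proj(c,P):
    return cv2.projectPoints(np.array(P,float).reshape(-1,3),np.array(c['rvec'],float),np.array(c['tvec'],float),np.array(c['intrinsics'],float),None)[0][:,0]
def tri(c1,p1,c2,p2):
    o1,d1=ray(c1,*p1);o2,d2=ray(c2,*p2)
    d1/=np.linalg.norm(d1);d2/=np.linalg.norm(d2)
    s=np.linalg.lstsq(np.c_[d1,-d2],o2-o1,rcond=None)[0]
    a=o1+d1*s[0];b=o2+d2*s[1]
    return (a+b)/2,np.linalg.norm(a-b)
E
python3 - <<'E'
from h import *
for n in('side','top'):
    c=save(n,n+'0.png'); print(n,ray(c,320,240),c['intrinsics'])
print(r.observe(),r.tip_reach)
E
```

```text
side (array([0.35611092, 0.75458993, 0.71164971]), array([ 0.10930139, -0.74025445, -0.66362589])) [[623.32133573   0.         309.47826323]
 [  0.         623.32133573 236.16676872]
 [  0.           0.           1.        ]]
top (array([ 0.37727764, -0.01463565,  1.00664398]), array([ 0.11725815,  0.03241138, -0.99266114])) [[468.49599409   0.         326.05169924]
 [  0.         468.49599409 241.42467594]
 [  0.           0.           1.        ]]
{'clock': 0.1, 'joint_positions': array([ 1.03871482e+00,  3.81139645e-01,  1.29812024e+00, -2.11864190e-05,
        1.46358069e+00, -2.15321590e-01]), 'dq': array([-0.00023475, -0.00111299, -0.00048052,  0.0012559 ,  0.00067521,
       -0.00044909]), 'tau': array([ 2.76920575e-03, -4.38652825e+01, -2.24905658e+01,  7.13765156e-02,
        3.43229016e-02, -6.78556944e-05]), 'eef_pos': array([0.17122791, 0.52244533, 0.25521541]), 'eef_rot': array([-2.17979149e-04,  1.57717494e-01,  9.87484077e-01, -5.84736998e-04]), 'force': array([ 0.52774064, -0.79956911,  0.5028517 ]), 'ft_torque': array([ 0.00195811, -0.02875193, -0.0179035 ]), 'grasp_force': 0.0, 'grip_width': 0.08840470826484229} 0.017
```

View pics/top0.png

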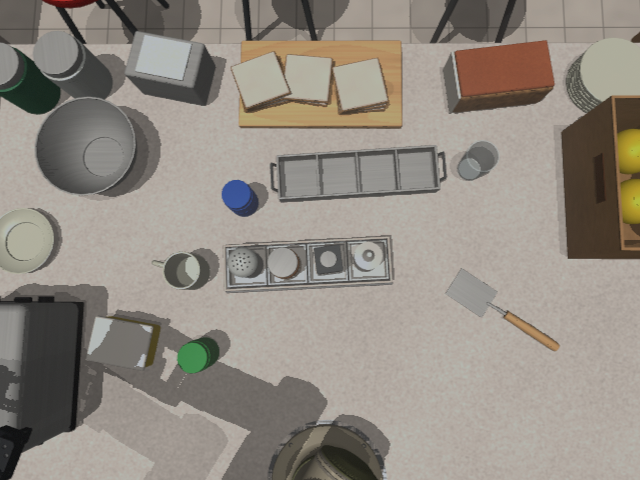

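View pics/side0.png

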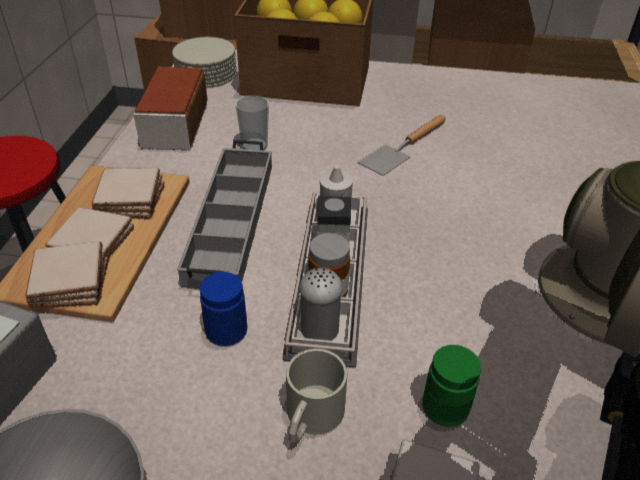

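The top view shows the row left to right as dredger (245,262), jar (285,263), tin (328,259) and squeezer (369,256). The caddy is at (358,173), the tumbler at about (475,162), and the blue and green decoys at (238,197) and (197,355). The side view agrees with this order.

Run:
```python
import cv2
a=cv2.imread('pics/top0.png')[135:305,215:505]; b=cv2.imread('pics/side0.png')[130:370,170:390]
def prep(x,s):
    x=cv2.resize(x,None,fx=s,fy=s,interpolation=cv2.INTER_CUBIC); return cv2.convertScaleAbs(x,alpha=1.3)
cv2.imwrite('pics/tc.png',prep(a,2.75)); cv2.imwrite('pics/sc.png',prep(b,2.5))
```

```text
(no output)
```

View pics/tc.png

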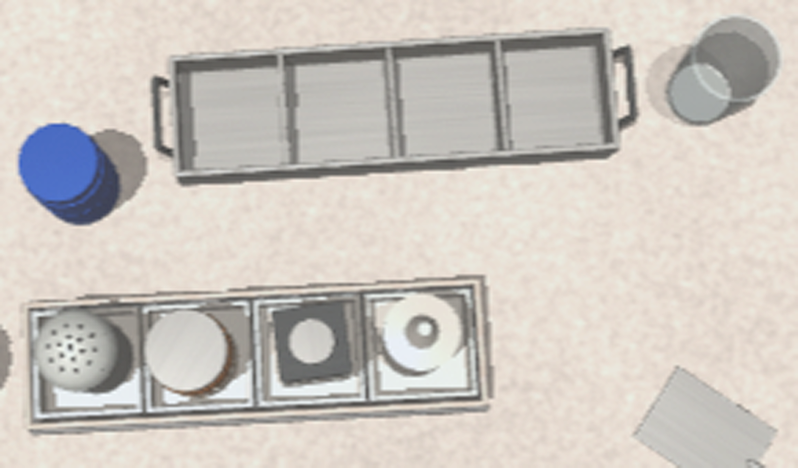

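View pics/sc.png

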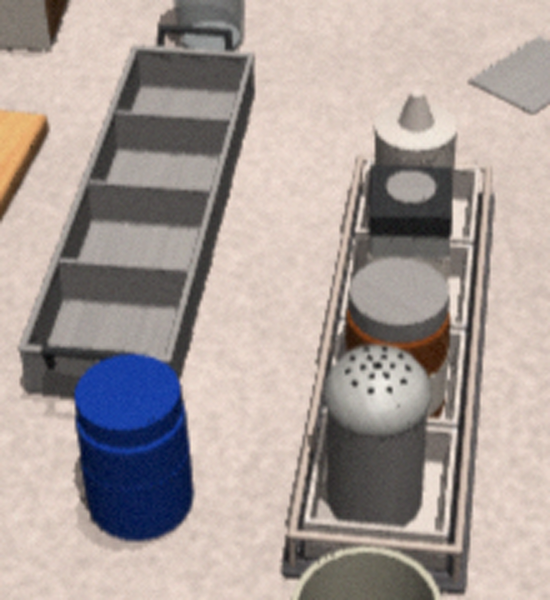

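Run:
```python
from h import *
t=load('top0');s=load('side0')
T=lambda u,v:(u/2.75+215-.3,v/2.75+135-.3)
S=lambda u,v:(u/2.5+170-.3,v/2.5+130-.3)
np.set_printoptions(precision=4,suppress=True)
for n,a,b in [('cadTL',(170,57),(25,350)),('cadTR',(609,31),(137,49)),('cadBR',(617,153),(253,55)),('cad part12 far',(281,52),(63,262)),('part34 far',(498,37),(118,115)),
 ('jar lid',(187,352),(399,297)),('tin button',(311,341),(411,186)),('noz',(425,329),(416,97)),('dredger apex?',(73,349),(378,366)),
 ('rackTL',(25,303),(290,570)),('rackTR',(484,277),(360,160)),('rackBR',(488,405),(490,168))]:
    print(n,*tri(t,T(*a),s,S(*b)))
print('cad@.043',*[plane(t,*T(*p),.043)[:2] for p in [(170,57),(609,31),(617,153),(178,177)]])
print('dred@.085',plane(t,*T(77,350),.085+.014))
print('sq cap@.10',plane(t,*T(421,334),.098))
for p in [(276,309),(347,302),(353,380),(281,387)]: print('tin lid',plane(t,*T(*p),.110))
print('pan grid',[plane(t,*T(*p),.041)[:2] for p in [(33,310),(144,304),(256,298),(365,292),(474,286),(33,416),(478,395)]])
print('tumbler',plane(t,*T(737,58),.1),plane(t,*T(698,95),.0))
print('blue',plane(t,*T(58,163),.095))
print(r.observe()['grip_width'])
```

```text
cadTL [0.6705 0.1107 0.039 ] 0.003773305448779306
cadTR [ 0.6938 -0.2283  0.0366] 0.0005935006240798822
cadBR [ 0.5994 -0.2316  0.0396] 0.004078772332292221
cad part12 far [0.6746 0.0248 0.0369] 0.004913753282174368
part34 far [ 0.6868 -0.1431  0.0354] 0.0055437720197638405
jar lid [0.4402 0.0872 0.099 ] 0.0009058137127984295
tin button [ 0.4469 -0.0006  0.1123] 0.00017786844940916204
noz [ 0.4549 -0.079   0.1242] 0.0005601575941412456
dredger apex? [0.4405 0.1643 0.1178] 0.0008141141167261602
rackTL [0.4814 0.2246 0.0095] 0.004445452939077672
rackTR [ 0.5018 -0.1314  0.0272] 0.0029780285927958824
rackBR [ 0.406  -0.1328  0.0317] 0.0008181762964325785
cad@.043 [0.6713 0.1105] [ 0.692  -0.2269] [ 0.5965 -0.231 ] [0.5772 0.1026]
dred@.085 [0.4408 0.1652 0.099 ]
sq cap@.10 [ 0.4534 -0.0781  0.098 ]
tin lid [0.4695 0.024  0.11  ]
tin lid [ 0.4746 -0.0256  0.11  ]
tin lid [ 0.4201 -0.0299  0.11  ]
tin lid [0.415  0.0201 0.11  ]
pan grid [array([0.475, 0.211]), array([0.4799, 0.1269]), array([0.4848, 0.0422]), array([ 0.4897, -0.04  ]), array([ 0.4946, -0.1221]), array([0.3951, 0.2085]), array([ 0.4127, -0.1243])]
tumbler [ 0.6534 -0.3056  0.1   ] [ 0.6535 -0.3059  0.    ]
blue [0.5765 0.1835 0.095 ]
0.08840470826484229
```

Measured heights (jar 0.099, tin 0.112, squeezer 0.124, dredger 0.118) roughly match the expected values. The caddy centre is about (0.634, -0.061) with yaw 0.06. Next I'll add a move-arithmetic helper.

```bash
cat >> h.py <<'E'
from scipy.spatial.transform import Rotation as Ro
def plan(p,yaw=.06,n=None):
    "print rows (tool axes) from the measured pose to tool-down pose at p, tool y along yaw"
    s=r.observe(); q=np.array(s['eef_rot'])[[1,2,3,0]]; A=Ro.from_quat(q)
    c,sn=np.cos(yaw),np.sin(yaw)
    B=Ro.from_matrix(np.array([[-sn,c,0],[c,sn,0],[0,0,-1]]))
    d=np.array(p)-s['eef_pos']; w=(A.inv()*B).as_rotvec()
    n=n or int(max(np.ceil(np.linalg.norm(d)/.0405),np.ceil(np.linalg.norm(w)/.122),1))
    print('t',round(float(s['clock']),2),'pos',s['eef_pos'].round(4),'w',w.round(3),'n',n,'grip',round(float(s['grip_width']),4),s['grasp_force'],'F',np.round(s['force'],1))
    for i in range(n):
        print((A.inv().apply(d/n)).round(4).tolist(),(w/n).round(3).tolist()); A=A*Ro.from_rotvec(w/n)
E
python3 -c "
from h import *
plan([.440,.165,.2])"
```

```text
t 0.1 pos [0.1712 0.5224 0.2552] w [-1.000e-03  1.000e-03  1.194e+00] n 12 grip 0.0884 0.0 F [ 0.5 -0.8  0.5]
[-0.0306, -0.0213, 0.0046] [-0.0, 0.0, 0.1]
[-0.0325, -0.0182, 0.0046] [-0.0, 0.0, 0.1]
[-0.0342, -0.0149, 0.0046] [-0.0, 0.0, 0.1]
[-0.0355, -0.0114, 0.0046] [-0.0, 0.0, 0.1]
[-0.0364, -0.0078, 0.0046] [-0.0, 0.0, 0.1]
[-0.037, -0.0042, 0.0046] [-0.0, 0.0, 0.1]
[-0.0373, -0.0005, 0.0046] [-0.0, 0.0, 0.1]
[-0.0371, 0.0032, 0.0046] [-0.0, 0.0, 0.1]
[-0.0366, 0.0069, 0.0046] [-0.0, 0.0, 0.1]
[-0.0358, 0.0105, 0.0046] [-0.0, 0.0, 0.1]
[-0.0345, 0.014, 0.0046] [-0.0, 0.0, 0.1]
[-0.033, 0.0174, 0.0046] [-0.0, 0.0, 0.1]
```

Call:
{"api": "drive_tool", "payload": {
  "series": [
    {"dp":[-0.031,-0.021,0.005],"dr":[0,0,0.1],"fingers":1},
    {"dp":[-0.033,-0.018,0.005],"dr":[0,0,0.1],"fingers":1},
    {"dp":[-0.034,-0.015,0.005],"dr":[0,0,0.1],"fingers":1},
    {"dp":[-0.036,-0.011,0.005],"dr":[0,0,0.1],"fingers":1},
    {"dp":[-0.036,-0.008,0.005],"dr":[0,0,0.1],"fingers":1}
  ]
}}

```text
clock: 0.52
eef_pos: [0.2847, 0.3723, 0.2303]
eef_rot: [-0.0, 0.399, 0.917, -0.0]
force: [0.2, 0.9, -0.2]
grip_width: 0.0879
grasp_force: 0.0
```

Call:
{"api": "drive_tool", "payload": {
  "series": [
    {"dp":[-0.037,-0.004,0.005],"dr":[0,0,0.1],"fingers":1},
    {"dp":[-0.037,0,0.005],"dr":[0,0,0.1],"fingers":1},
    {"dp":[-0.037,0.003,0.005],"dr":[0,0,0.1],"fingers":1},
    {"dp":[-0.037,0.007,0.005],"dr":[0,0,0.1],"fingers":1},
    {"dp":[-0.036,0.01,0.005],"dr":[0,0,0.1],"fingers":1}
  ]
}}

```text
clock: 0.93
eef_pos: [0.3962, 0.2227, 0.2054]
eef_rot: [-0.0, 0.614, 0.789, -0.0]
force: [1.2, 1.3, -0.0]
grip_width: 0.088
grasp_force: 0.0
```

Call:
{"api": "drive_tool", "payload": {
  "series": [
    {"dp":[-0.034,0.014,0.004],"dr":[0,0,0.1],"fingers":1},
    {"dp":[-0.033,0.017,0.004],"dr":[0,0,0.094],"fingers":1},
    {"dp":[0,0,0],"dr":[0,0,0],"fingers":1},
    {"dp":[0,0,0],"dr":[0,0,0],"fingers":1}
  ]
}}

```text
clock: 1.27
eef_pos: [0.44, 0.1638, 0.1972]
eef_rot: [-0.0, 0.687, 0.727, -0.0]
force: [-0.7, 0.3, -0.3]
grip_width: 0.0883
grasp_force: 0.0
```

```bash
python3 -c "
from h import *
plan([.440,.165,.079])
save('side','s1.png')"
```

```text
t 1.27 pos [0.44   0.1638 0.1972] w [-0.001 -0.    -0.003] n 3 grip 0.0883 0.0 F [-0.7  0.3 -0.3]
[0.0004, 0.0001, 0.0394] [-0.0, -0.0, -0.001]
[0.0004, 0.0001, 0.0394] [-0.0, -0.0, -0.001]
[0.0004, 0.0001, 0.0394] [-0.0, -0.0, -0.001]
```

View pics/s1.png

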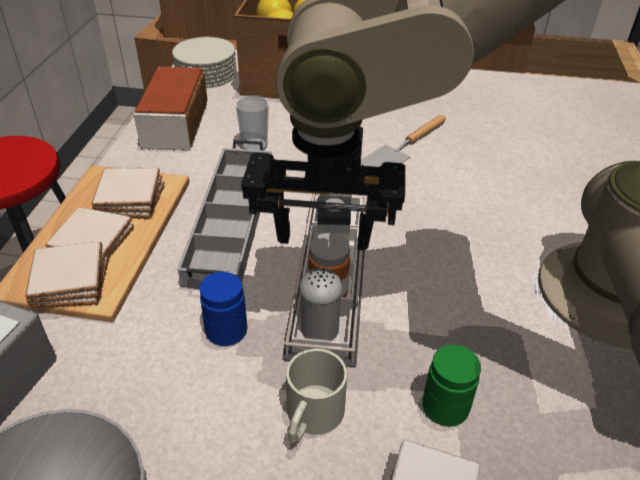

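The arm tracks precisely. The fingers straddle the row at (282,235) and (366,240), centred above the dredger at (321,300). I'll descend and grip.

Call:
{"api": "drive_tool", "payload": {
  "series": [
    {"dp":[0.001,0,0.04],"dr":[0,0,0],"fingers":1},
    {"dp":[0,0,0.04],"dr":[0,0,0],"fingers":1},
    {"dp":[0,0,0.025],"dr":[0,0,0],"fingers":1},
    {"dp":[0,0,0.013],"dr":[0,0,0],"fingers":1},
    {"dp":[0,0,0],"dr":[0,0,0],"fingers":0}
  ]
}}

```text
clock: 1.73
eef_pos: [0.4373, 0.1671, 0.0776]
eef_rot: [-0.002, 0.685, 0.729, -0.002]
force: [-1.0, 0.0, -0.2]
grip_width: 0.083
grasp_force: 0.0
```

Call:
{"api": "drive_tool", "payload": {
  "series": [
    {"dp":[0,0,0],"dr":[0,0,0],"fingers":-1},
    {"dp":[0,0,0],"dr":[0,0,0],"fingers":-1},
    {"dp":[0,0,0],"dr":[0,0,0],"fingers":-1},
    {"dp":[0,0,0],"dr":[0,0,0],"fingers":-1},
    {"dp":[0,0,0],"dr":[0,0,0],"fingers":-1}
  ]
}}

```text
clock: 2.15
eef_pos: [0.4402, 0.1662, 0.0808]
eef_rot: [0.001, 0.685, 0.728, 0.001]
force: [2.1, 0.7, 5.3]
grip_width: 0.0566
grasp_force: 29.9
```

Call:
{"api": "drive_tool", "payload": {
  "series": [
    {"dp":[0,0,-0.02],"dr":[0,0,0],"fingers":-1},
    {"dp":[0,0,-0.035],"dr":[0,0,0],"fingers":-1},
    {"dp":[0,0,-0.04],"dr":[0,0,0],"fingers":-1},
    {"dp":[0,0,-0.035],"dr":[0,0,0],"fingers":-1},
    {"dp":[0,0,-0.02],"dr":[0,0,0],"fingers":-1}
  ]
}}

```text
clock: 2.57
eef_pos: [0.4397, 0.1661, 0.2336]
eef_rot: [0.001, 0.686, 0.728, 0.002]
force: [0.1, 0.8, -1.7]
grip_width: 0.0567
grasp_force: 29.3
```

```bash
python3 -c "
from h import *
plan([.642,-.187,.235],n=12)"|head -3
```

```text
t 2.57 pos [0.4397 0.1661 0.2336] w [ 0.005 -0.     0.   ] n 12 grip 0.0567 29.339652836770256 F [ 0.1  0.8 -1.7]
[-0.0304, 0.0151, -0.0001] [0.0, -0.0, 0.0]
[-0.0304, 0.0151, -0.0001] [0.0, -0.0, 0.0]
```

Call:
{"api": "drive_tool", "payload": {
  "series": [
    {"dp":[-0.015,0.008,0],"dr":[0,0,0],"fingers":-1},
    {"dp":[-0.032,0.016,0],"dr":[0,0,0],"fingers":-1},
    {"dp":[-0.033,0.016,0],"dr":[0,0,0],"fingers":-1},
    {"dp":[-0.033,0.016,0],"dr":[0,0,0],"fingers":-1},
    {"dp":[-0.033,0.016,0],"dr":[0,0,0],"fingers":-1}
  ]
}}

```text
clock: 2.98
eef_pos: [0.5201, 0.0231, 0.2298]
eef_rot: [-0.0, 0.685, 0.728, -0.0]
force: [1.2, -0.0, -2.0]
grip_width: 0.0562
grasp_force: 29.3
```

Call:
{"api": "drive_tool", "payload": {
  "series": [
    {"dp":[-0.033,0.016,0],"dr":[0,0,0],"fingers":-1},
    {"dp":[-0.033,0.016,0],"dr":[0,0,0],"fingers":-1},
    {"dp":[-0.033,0.016,0],"dr":[0,0,0],"fingers":-1},
    {"dp":[-0.033,0.016,0],"dr":[0,0,0],"fingers":-1},
    {"dp":[-0.033,0.016,0],"dr":[0,0,0],"fingers":-1}
  ]
}}

```text
clock: 3.4
eef_pos: [0.6099, -0.137, 0.2296]
eef_rot: [-0.001, 0.686, 0.728, -0.0]
force: [0.7, 1.0, -1.7]
grip_width: 0.0564
grasp_force: 29.3
```

Call:
{"api": "drive_tool", "payload": {
  "series": [
    {"dp":[-0.032,0.016,0],"dr":[0,0,0],"fingers":-1},
    {"dp":[-0.015,0.008,0],"dr":[0,0,0],"fingers":-1},
    {"dp":[0,0,0],"dr":[0,0,0],"fingers":-1},
    {"dp":[0,0,0],"dr":[0,0,0],"fingers":-1}
  ]
}}

```text
clock: 3.73
eef_pos: [0.6362, -0.1812, 0.2289]
eef_rot: [-0.001, 0.686, 0.728, -0.0]
force: [-0.4, 0.6, -2.7]
grip_width: 0.056
grasp_force: 29.4
```

```bash
python3 -c "
from h import *
plan([.642,-.187,.085],n=4)
save('side','s2.png');save('top','t2.png')
a=cv2.imread('pics/s2.png')[60:330,120:420];b=cv2.imread('pics/t2.png')[100:370,240:500]
cv2.imwrite('pics/v2.png',cv2.resize(np.hstack([a,b]),None,fx=1.42,fy=1.42))"
```

```text
t 3.73 pos [ 0.6362 -0.1812  0.2289] w [-0.002 -0.001 -0.001] n 4 grip 0.056 29.378677466738736 F [-0.4  0.6 -2.7]
[-0.0016, 0.0014, 0.036] [-0.0, -0.0, -0.0]
[-0.0016, 0.0014, 0.036] [-0.0, -0.0, -0.0]
[-0.0016, 0.0014, 0.036] [-0.0, -0.0, -0.0]
[-0.0015, 0.0014, 0.036] [-0.0, -0.0, -0.0]
```

View pics/v2.png

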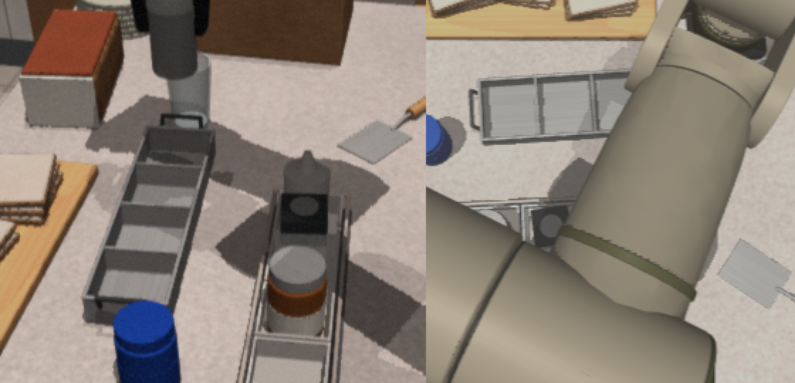

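The dredger hangs upright over the far (right-most) bay, and the tumbler is standing untouched behind it. I'll lower it, then make contact slowly.

Call:
{"api": "drive_tool", "payload": {
  "series": [
    {"dp":[-0.003,0.003,0.03],"dr":[0,0,0],"fingers":-1},
    {"dp":[-0.003,0.003,0.038],"dr":[0,0,0],"fingers":-1},
    {"dp":[0,0,0.038],"dr":[0,0,0],"fingers":-1},
    {"dp":[0,0,0.025],"dr":[0,0,0],"fingers":-1},
    {"dp":[0,0,0.012],"dr":[0,0,0],"fingers":-1}
  ]
}}

```text
clock: 4.25
eef_pos: [0.6412, -0.1845, 0.0834]
eef_rot: [-0.003, 0.685, 0.728, -0.001]
force: [-0.6, 0.3, -1.8]
grip_width: 0.0566
grasp_force: 29.4
```

Call:
{"api": "drive_tool", "payload": {
  "series": [
    {"dp":[0,0,0],"dr":[0,0,0],"fingers":-1},
    {"dp":[0,0,0.003],"dr":[0,0,0],"fingers":-1},
    {"dp":[0,0,0.002],"dr":[0,0,0],"fingers":-1},
    {"dp":[0,0,0.002],"dr":[0,0,0],"fingers":-1}
  ]
}}

```text
clock: 4.58
eef_pos: [0.6436, -0.1865, 0.0817]
eef_rot: [0.002, 0.685, 0.728, 0.001]
force: [-0.1, 1.1, -2.3]
grip_width: 0.0566
grasp_force: 29.4
```

Call:
{"api": "drive_tool", "payload": {
  "series": [
    {"dp":[0,0,0.002],"dr":[0,0,0],"fingers":-1},
    {"dp":[0,0,0],"dr":[0,0,0],"fingers":-1},
    {"dp":[0,0,0],"dr":[0,0,0],"fingers":-1}
  ]
}}

```text
clock: 4.83
eef_pos: [0.643, -0.1865, 0.0782]
eef_rot: [0.0, 0.686, 0.728, 0.0]
force: [-0.2, -0.4, -1.9]
grip_width: 0.0565
grasp_force: 29.4
```

Call:
{"api": "drive_tool", "payload": {
  "series": [
    {"dp":[0,0,0.002],"dr":[0,0,0],"fingers":-1},
    {"dp":[0,0,0.001],"dr":[0,0,0],"fingers":-1},
    {"dp":[0,0,0],"dr":[0,0,0],"fingers":-1},
    {"dp":[0,0,0],"dr":[0,0,0],"fingers":-1}
  ]
}}

```text
clock: 5.17
eef_pos: [0.6432, -0.1868, 0.0758]
eef_rot: [0.001, 0.686, 0.728, 0.0]
force: [0.3, -0.4, 5.2]
grip_width: 0.0566
grasp_force: 30.0
```

Contact is at z 0.076, as predicted. I'll release and rise.

Call:
{"api": "drive_tool", "payload": {
  "series": [
    {"dp":[0,0,0],"dr":[0,0,0],"fingers":1},
    {"dp":[0,0,0],"dr":[0,0,0],"fingers":1},
    {"dp":[0,0,0],"dr":[0,0,0],"fingers":1},
    {"dp":[0,0,-0.02],"dr":[0,0,0],"fingers":1},
    {"dp":[0,0,-0.04],"dr":[0,0,0],"fingers":1}
  ]
}}

```text
clock: 5.58
eef_pos: [0.641, -0.1856, 0.1304]
eef_rot: [-0.005, 0.686, 0.728, -0.001]
force: [1.0, 1.2, 0.3]
grip_width: 0.0874
grasp_force: 0.0
```

Call:
{"api": "drive_tool", "payload": {
  "series": [
    {"dp":[0,0,-0.04],"dr":[0,0,0],"fingers":1},
    {"dp":[0.02,-0.01,-0.03],"dr":[0,0,0],"fingers":1},
    {"dp":[0.03,-0.025,0],"dr":[0,0,0],"fingers":1},
    {"dp":[0.03,-0.025,0],"dr":[0,0,0],"fingers":1},
    {"dp":[0.03,-0.025,0],"dr":[0,0,0],"fingers":1}
  ]
}}

```text
clock: 6.0
eef_pos: [0.5501, -0.0806, 0.2048]
eef_rot: [0.0, 0.686, 0.728, 0.0]
force: [0.8, 0.3, -0.3]
grip_width: 0.088
grasp_force: 0.0
```

```bash
python3 -c "
from h import *
plan([.440,.0868,.19],n=6)"|head -3
```

```text
t 6.0 pos [ 0.5501 -0.0806  0.2048] w [ 0.  0. -0.] n 6 grip 0.088 0.0 F [ 0.8  0.3 -0.3]
[0.0289, -0.0167, 0.0025] [0.0, 0.0, -0.0]
[0.0289, -0.0167, 0.0025] [0.0, 0.0, -0.0]
```

Call:
{"api": "drive_tool", "payload": {
  "series": [
    {"dp":[0.029,-0.017,0.002],"dr":[0,0,0],"fingers":1},
    {"dp":[0.029,-0.017,0.002],"dr":[0,0,0],"fingers":1},
    {"dp":[0.029,-0.017,0.002],"dr":[0,0,0],"fingers":1},
    {"dp":[0.029,-0.017,0.002],"dr":[0,0,0],"fingers":1},
    {"dp":[0.029,-0.017,0.002],"dr":[0,0,0],"fingers":1}
  ]
}}

```text
clock: 6.42
eef_pos: [0.4567, 0.0591, 0.1946]
eef_rot: [-0.0, 0.686, 0.728, 0.0]
force: [1.3, 0.9, 0.7]
grip_width: 0.0877
grasp_force: 0.0
```

Call:
{"api": "drive_tool", "payload": {
  "series": [
    {"dp":[0.029,-0.016,0.002],"dr":[0,0,0],"fingers":1},
    {"dp":[0,0,0],"dr":[0,0,0],"fingers":1},
    {"dp":[0,0,0],"dr":[0,0,0],"fingers":1},
    {"dp":[0,0,0],"dr":[0,0,0],"fingers":1}
  ]
}}

```text
clock: 6.75
eef_pos: [0.4407, 0.0857, 0.1929]
eef_rot: [0.0, 0.685, 0.728, 0.0]
force: [0.2, -0.2, 0.6]
grip_width: 0.0881
grasp_force: 0.0
```

```bash
python3 -c "
from h import *
plan([.440,.0868,.074],n=1)
save('side','s3.png');save('top','t3.png')
a=cv2.imread('pics/s3.png')[60:330,120:420];b=cv2.imread('pics/t3.png')[100:370,240:500]
cv2.imwrite('pics/v3.png',cv2.resize(np.hstack([a,b]),None,fx=1.42,fy=1.42))"
```

```text
t 6.75 pos [0.4407 0.0857 0.1929] w [0.001 0.    0.   ] n 1 grip 0.0881 0.0 F [ 0.2 -0.2  0.6]
[0.0012, -0.0007, 0.1189] [0.001, 0.0, 0.0]
```

View pics/v3.png

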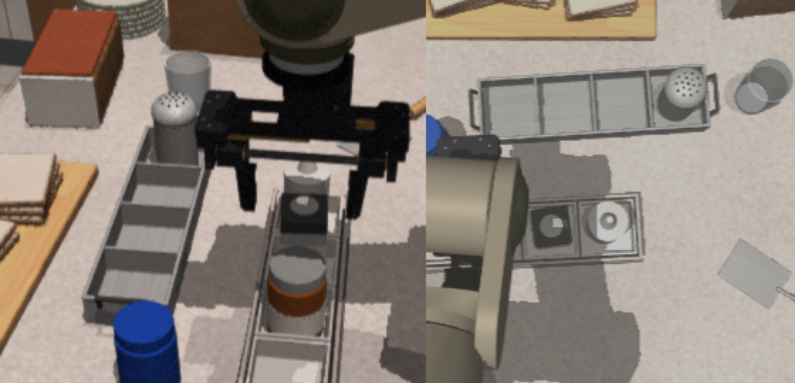

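The dredger stands upright in the right-most bay, and the tumbler hasn't moved. Next is the jar.

Call:
{"api": "drive_tool", "payload": {
  "series": [
    {"dp":[0.001,-0.001,0.03],"dr":[0,0,0],"fingers":1},
    {"dp":[0,0,0.04],"dr":[0,0,0],"fingers":1},
    {"dp":[0,0,0.031],"dr":[0,0,0],"fingers":1},
    {"dp":[0,0,0.017],"dr":[0,0,0],"fingers":1},
    {"dp":[0,0,0],"dr":[0,0,0],"fingers":0.5}
  ]
}}

```text
clock: 7.27
eef_pos: [0.4382, 0.0861, 0.0718]
eef_rot: [-0.002, 0.686, 0.727, -0.002]
force: [-0.0, 0.6, 0.4]
grip_width: 0.0831
grasp_force: 0.0
```

Call:
{"api": "drive_tool", "payload": {
  "series": [
    {"dp":[0,0,0],"dr":[0,0,0],"fingers":-1},
    {"dp":[0,0,0],"dr":[0,0,0],"fingers":-1},
    {"dp":[0,0,0],"dr":[0,0,0],"fingers":-1},
    {"dp":[0,0,0],"dr":[0,0,0],"fingers":-1},
    {"dp":[0,0,0],"dr":[0,0,0],"fingers":-1}
  ]
}}

```text
clock: 7.68
eef_pos: [0.4403, 0.0867, 0.0761]
eef_rot: [0.002, 0.686, 0.728, 0.001]
force: [1.4, -0.9, 7.6]
grip_width: 0.0615
grasp_force: 30.0
```

Call:
{"api": "drive_tool", "payload": {
  "series": [
    {"dp":[0,0,-0.02],"dr":[0,0,0],"fingers":-1},
    {"dp":[0,0,-0.035],"dr":[0,0,0],"fingers":-1},
    {"dp":[0,0,-0.04],"dr":[0,0,0],"fingers":-1},
    {"dp":[0,0,-0.035],"dr":[0,0,0],"fingers":-1},
    {"dp":[0,0,-0.02],"dr":[0,0,0],"fingers":-1}
  ]
}}

```text
clock: 8.1
eef_pos: [0.4393, 0.087, 0.2287]
eef_rot: [0.002, 0.685, 0.728, 0.002]
force: [0.1, -0.3, -1.4]
grip_width: 0.0613
grasp_force: 30.0
```

```bash
python3 -c "
from h import *
plan([.637,-.103,.22],n=9)"|head -3
```

```text
t 8.1 pos [0.4393 0.087  0.2287] w [0.005 0.001 0.   ] n 9 grip 0.0613 29.99964851886034 F [ 0.1 -0.3 -1.4]
[-0.0224, 0.0206, 0.0011] [0.001, 0.0, 0.0]
[-0.0224, 0.0206, 0.0011] [0.001, 0.0, 0.0]
```

Call:
{"api": "drive_tool", "payload": {
  "series": [
    {"dp":[-0.012,0.011,0],"dr":[0,0,0],"fingers":-1},
    {"dp":[-0.025,0.023,0],"dr":[0,0,0],"fingers":-1},
    {"dp":[-0.026,0.024,0],"dr":[0,0,0],"fingers":-1},
    {"dp":[-0.026,0.024,0],"dr":[0,0,0],"fingers":-1},
    {"dp":[-0.026,0.024,0],"dr":[0,0,0],"fingers":-1}
  ]
}}

```text
clock: 8.52
eef_pos: [0.5527, -0.0235, 0.2232]
eef_rot: [-0.001, 0.686, 0.728, -0.001]
force: [0.8, 0.2, -2.1]
grip_width: 0.0615
grasp_force: 30.0
```

Call:
{"api": "drive_tool", "payload": {
  "series": [
    {"dp":[-0.026,0.024,0],"dr":[0,0,0],"fingers":-1},
    {"dp":[-0.025,0.023,0],"dr":[0,0,0],"fingers":-1},
    {"dp":[-0.024,0.021,0],"dr":[0,0,0],"fingers":-1},
    {"dp":[-0.012,0.011,0],"dr":[0,0,0],"fingers":-1},
    {"dp":[0,0,0],"dr":[0,0,0],"fingers":-1}
  ]
}}

```text
clock: 8.93
eef_pos: [0.6373, -0.1072, 0.2216]
eef_rot: [-0.001, 0.687, 0.727, -0.001]
force: [-0.6, -0.4, -3.1]
grip_width: 0.0609
grasp_force: 30.0
```

Call:
{"api": "drive_tool", "payload": {
  "series": [
    {"dp":[0,0,0],"dr":[0,0,0],"fingers":-1},
    {"dp":[0,0,0],"dr":[0,0,0],"fingers":-1}
  ]
}}

```text
clock: 9.1
eef_pos: [0.6353, -0.1035, 0.2235]
eef_rot: [-0.001, 0.686, 0.728, -0.0]
force: [-0.3, 0.1, -2.3]
grip_width: 0.0614
grasp_force: 30.0
```

Call:
{"api": "drive_tool", "payload": {
  "series": [
    {"dp":[0,0.001,0.03],"dr":[0,0,0],"fingers":-1},
    {"dp":[0,0.001,0.038],"dr":[0,0,0],"fingers":-1},
    {"dp":[0,0,0.038],"dr":[0,0,0],"fingers":-1},
    {"dp":[0,0,0.026],"dr":[0,0,0],"fingers":-1},
    {"dp":[0,0,0.012],"dr":[0,0,0],"fingers":-1}
  ]
}}

```text
clock: 9.52
eef_pos: [0.6356, -0.1021, 0.0767]
eef_rot: [-0.003, 0.685, 0.728, -0.001]
force: [-0.2, 0.6, -1.9]
grip_width: 0.0613
grasp_force: 30.0
```

Call:
{"api": "drive_tool", "payload": {
  "series": [
    {"dp":[0,0,0],"dr":[0,0,0],"fingers":-1},
    {"dp":[0,0,0],"dr":[0,0,0],"fingers":-1},
    {"dp":[0,0,0.003],"dr":[0,0,0],"fingers":-1},
    {"dp":[0,0,0],"dr":[0,0,0],"fingers":-1},
    {"dp":[0,0,0],"dr":[0,0,0],"fingers":-1}
  ]
}}

```text
clock: 9.93
eef_pos: [0.6382, -0.1035, 0.0788]
eef_rot: [0.001, 0.686, 0.728, 0.0]
force: [0.1, -0.3, -3.3]
grip_width: 0.0612
grasp_force: 30.0
```

Call:
{"api": "drive_tool", "payload": {
  "series": [
    {"dp":[0,0,0.002],"dr":[0,0,0],"fingers":-1},
    {"dp":[0,0,0.002],"dr":[0,0,0],"fingers":-1},
    {"dp":[0,0,0.002],"dr":[0,0,0],"fingers":-1},
    {"dp":[0,0,0],"dr":[0,0,0],"fingers":-1},
    {"dp":[0,0,0],"dr":[0,0,0],"fingers":-1}
  ]
}}

```text
clock: 10.35
eef_pos: [0.6378, -0.1035, 0.0716]
eef_rot: [-0.0, 0.686, 0.728, -0.0]
force: [-0.5, 0.3, -1.7]
grip_width: 0.0613
grasp_force: 30.0
```

Call:
{"api": "drive_tool", "payload": {
  "series": [
    {"dp":[0,0,0.001],"dr":[0,0,0],"fingers":-1},
    {"dp":[0,0,0.001],"dr":[0,0,0],"fingers":-1},
    {"dp":[0,0,0],"dr":[0,0,0],"fingers":-1},
    {"dp":[0,0,0],"dr":[0,0,0],"fingers":-1}
  ]
}}

```text
clock: 10.68
eef_pos: [0.638, -0.1036, 0.0711]
eef_rot: [0.001, 0.686, 0.728, 0.0]
force: [-2.7, 1.5, 6.0]
grip_width: 0.0612
grasp_force: 30.0
```

Call:
{"api": "drive_tool", "payload": {
  "series": [
    {"dp":[0,0,0],"dr":[0,0,0],"fingers":1},
    {"dp":[0,0,0],"dr":[0,0,0],"fingers":1},
    {"dp":[0,0,0],"dr":[0,0,0],"fingers":1},
    {"dp":[0,0,-0.02],"dr":[0,0,0],"fingers":1},
    {"dp":[0,0,-0.04],"dr":[0,0,0],"fingers":1}
  ]
}}

```text
clock: 11.1
eef_pos: [0.6361, -0.103, 0.1259]
eef_rot: [-0.004, 0.686, 0.728, -0.002]
force: [0.1, -0.9, -0.3]
grip_width: 0.0876
grasp_force: 0.0
```

Call:
{"api": "drive_tool", "payload": {
  "series": [
    {"dp":[0,0,-0.04],"dr":[0,0,0],"fingers":1},
    {"dp":[0.01,-0.02,-0.02],"dr":[0,0,0],"fingers":1},
    {"dp":[0.016,-0.034,0],"dr":[0,0,0],"fingers":1},
    {"dp":[0.016,-0.034,0],"dr":[0,0,0],"fingers":1},
    {"dp":[0.016,-0.034,0],"dr":[0,0,0],"fingers":1}
  ]
}}

```text
clock: 11.52
eef_pos: [0.5111, -0.0524, 0.1899]
eef_rot: [0.0, 0.686, 0.728, 0.0]
force: [-0.5, -1.2, 0.2]
grip_width: 0.0881
grasp_force: 0.0
```

```bash
python3 -c "
from h import *
plan([.446,-.002,.19],yaw=.09,n=4)"|head -5
```

```text
t 11.52 pos [ 0.5111 -0.0524  0.1899] w [ 0.001  0.    -0.03 ] n 4 grip 0.0881 0.0 F [-0.5 -1.2  0.2]
[0.0136, -0.0155, -0.0] [0.0, 0.0, -0.008]
[0.0137, -0.0154, -0.0] [0.0, 0.0, -0.008]
[0.0138, -0.0153, -0.0] [0.0, 0.0, -0.008]
[0.0139, -0.0152, -0.0] [0.0, 0.0, -0.008]
```

Call:
{"api": "drive_tool", "payload": {
  "series": [
    {"dp":[0.014,-0.016,0],"dr":[0,0,-0.01],"fingers":1},
    {"dp":[0.014,-0.015,0],"dr":[0,0,-0.01],"fingers":1},
    {"dp":[0.014,-0.015,0],"dr":[0,0,-0.01],"fingers":1},
    {"dp":[0.014,-0.015,0],"dr":[0,0,0],"fingers":1},
    {"dp":[0,0,0],"dr":[0,0,0],"fingers":1}
  ]
}}

```text
clock: 11.93
eef_pos: [0.4453, 0.0, 0.1899]
eef_rot: [-0.001, 0.674, 0.739, -0.0]
force: [-0.3, 0.4, 0.1]
grip_width: 0.0883
grasp_force: 0.0
```

Call:
{"api": "drive_tool", "payload": {
  "series": [
    {"dp":[0,0,0],"dr":[0,0,0],"fingers":1},
    {"dp":[0,0,0],"dr":[0,0,0],"fingers":1}
  ]
}}

```text
clock: 12.1
eef_pos: [0.4485, -0.0022, 0.19]
eef_rot: [0.001, 0.675, 0.738, 0.0]
force: [0.4, 0.3, -0.5]
grip_width: 0.0883
grasp_force: 0.0
```

```bash
python3 -c "
from h import *
plan([.446,-.002,.084],yaw=.09,n=1)
save('side','s4.png');save('top','t4.png')
a=cv2.imread('pics/s4.png')[60:330,120:420];b=cv2.imread('pics/t4.png')[100:370,240:500]
cv2.imwrite('pics/v4.png',cv2.resize(np.hstack([a,b]),None,fx=1.42,fy=1.42))"
```

```text
t 12.1 pos [ 0.4485 -0.0022  0.19  ] w [ 0.001  0.001 -0.   ] n 1 grip 0.0883 0.0 F [ 0.4  0.3 -0.5]
[0.0005, -0.0026, 0.106] [0.001, 0.001, -0.0]
```

View pics/v4.png

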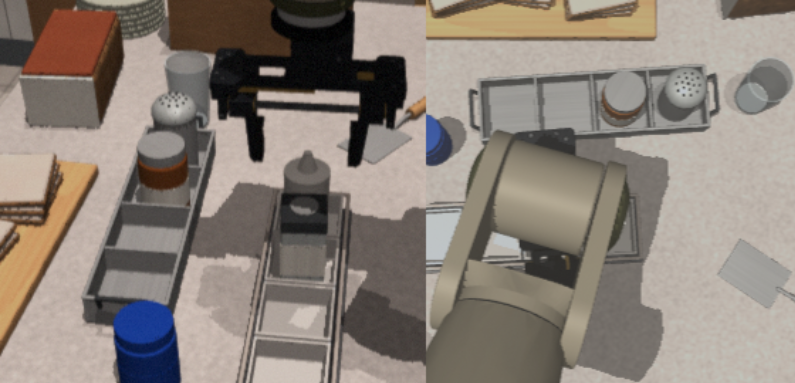

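The jar stands upright in its bay next to the dredger. The gripper is now above the tin.

Call:
{"api": "drive_tool", "payload": {
  "series": [
    {"dp":[0,-0.002,0.03],"dr":[0,0,0],"fingers":1},
    {"dp":[0,0,0.036],"dr":[0,0,0],"fingers":1},
    {"dp":[0,0,0.026],"dr":[0,0,0],"fingers":1},
    {"dp":[0,0,0.014],"dr":[0,0,0],"fingers":1},
    {"dp":[0,0,0],"dr":[0,0,0],"fingers":0.4}
  ]
}}

```text
clock: 12.62
eef_pos: [0.445, -0.0021, 0.0812]
eef_rot: [-0.002, 0.675, 0.738, -0.001]
force: [-0.4, -0.7, -0.2]
grip_width: 0.0833
grasp_force: 0.0
```

Call:
{"api": "drive_tool", "payload": {
  "series": [
    {"dp":[0,0,0],"dr":[0,0,0],"fingers":-1},
    {"dp":[0,0,0],"dr":[0,0,0],"fingers":-1},
    {"dp":[0,0,0],"dr":[0,0,0],"fingers":-1},
    {"dp":[0,0,0],"dr":[0,0,0],"fingers":-1},
    {"dp":[0,0,0],"dr":[0,0,0],"fingers":-1}
  ]
}}

```text
clock: 13.03
eef_pos: [0.4461, -0.002, 0.0845]
eef_rot: [0.001, 0.675, 0.738, 0.0]
force: [0.3, 0.4, -1.4]
grip_width: 0.0505
grasp_force: 29.9
```

Call:
{"api": "drive_tool", "payload": {
  "series": [
    {"dp":[0,0,-0.02],"dr":[0,0,0],"fingers":-1},
    {"dp":[0,0,-0.035],"dr":[0,0,0],"fingers":-1},
    {"dp":[0,0,-0.04],"dr":[0,0,0],"fingers":-1},
    {"dp":[0,0,-0.035],"dr":[0,0,0],"fingers":-1},
    {"dp":[0,0,-0.02],"dr":[0,0,0],"fingers":-1}
  ]
}}

```text
clock: 13.45
eef_pos: [0.446, -0.0019, 0.2377]
eef_rot: [0.002, 0.674, 0.738, 0.001]
force: [1.5, 0.1, -2.6]
grip_width: 0.0508
grasp_force: 29.6
```

```bash
python3 -c "
from h import *
plan([.632,-.019,.235],n=6)"
```

```text
t 13.45 pos [ 0.446  -0.0019  0.2377] w [0.005 0.002 0.03 ] n 6 grip 0.0508 29.59598290654867 F [ 1.5  0.1 -2.6]
[-0.0056, 0.0306, 0.0006] [0.001, 0.0, 0.005]
[-0.0055, 0.0306, 0.0006] [0.001, 0.0, 0.005]
[-0.0053, 0.0307, 0.0006] [0.001, 0.0, 0.005]
[-0.0052, 0.0307, 0.0005] [0.001, 0.0, 0.005]
[-0.005, 0.0307, 0.0005] [0.001, 0.0, 0.005]
[-0.0049, 0.0307, 0.0005] [0.001, 0.0, 0.005]
```

Total is (-0.032, 0.184), spread over 7 rows.

Call:
{"api": "drive_tool", "payload": {
  "series": [
    {"dp":[-0.003,0.016,0],"dr":[0,0,0],"fingers":-1},
    {"dp":[-0.005,0.03,0],"dr":[0,0,0.01],"fingers":-1},
    {"dp":[-0.006,0.032,0],"dr":[0,0,0.01],"fingers":-1},
    {"dp":[-0.006,0.032,0],"dr":[0,0,0.01],"fingers":-1},
    {"dp":[-0.005,0.03,0],"dr":[0,0,0],"fingers":-1}
  ]
}}

```text
clock: 13.87
eef_pos: [0.5884, -0.0161, 0.2338]
eef_rot: [-0.0, 0.686, 0.728, -0.0]
force: [-1.0, -0.9, -2.4]
grip_width: 0.0505
grasp_force: 29.6
```

Call:
{"api": "drive_tool", "payload": {
  "series": [
    {"dp":[-0.005,0.028,0],"dr":[0,0,0],"fingers":-1},
    {"dp":[-0.002,0.016,0],"dr":[0,0,0],"fingers":-1},
    {"dp":[0,0,0],"dr":[0,0,0],"fingers":-1},
    {"dp":[0,0,0],"dr":[0,0,0],"fingers":-1},
    {"dp":[0,0,0],"dr":[0,0,0],"fingers":-1}
  ]
}}

```text
clock: 14.28
eef_pos: [0.6305, -0.0202, 0.2337]
eef_rot: [-0.0, 0.686, 0.728, -0.0]
force: [-0.4, 0.6, -2.2]
grip_width: 0.0506
grasp_force: 29.6
```

Call:
{"api": "drive_tool", "payload": {
  "series": [
    {"dp":[0.001,0.001,0.03],"dr":[0,0,0],"fingers":-1},
    {"dp":[0,0,0.038],"dr":[0,0,0],"fingers":-1},
    {"dp":[0,0,0.038],"dr":[0,0,0],"fingers":-1},
    {"dp":[0,0,0.027],"dr":[0,0,0],"fingers":-1},
    {"dp":[0,0,0.012],"dr":[0,0,0],"fingers":-1}
  ]
}}

```text
clock: 14.7
eef_pos: [0.6297, -0.0189, 0.0854]
eef_rot: [-0.003, 0.686, 0.728, -0.002]
force: [-1.1, 0.1, -2.6]
grip_width: 0.0504
grasp_force: 29.6
```

Call:
{"api": "drive_tool", "payload": {
  "series": [
    {"dp":[0,0,0],"dr":[0,0,0],"fingers":-1},
    {"dp":[0,0,0.002],"dr":[0,0,0],"fingers":-1},
    {"dp":[0,0,0.002],"dr":[0,0,0],"fingers":-1},
    {"dp":[0,0,0],"dr":[0,0,0],"fingers":-1},
    {"dp":[0,0,0],"dr":[0,0,0],"fingers":-1}
  ]
}}

```text
clock: 15.12
eef_pos: [0.6327, -0.0194, 0.086]
eef_rot: [0.001, 0.686, 0.728, 0.0]
force: [0.1, -0.4, -2.1]
grip_width: 0.0508
grasp_force: 29.6
```

Call:
{"api": "drive_tool", "payload": {
  "series": [
    {"dp":[0,0,0.002],"dr":[0,0,0],"fingers":-1},
    {"dp":[0,0,0.002],"dr":[0,0,0],"fingers":-1},
    {"dp":[0,0,0.001],"dr":[0,0,0],"fingers":-1},
    {"dp":[0,0,0],"dr":[0,0,0],"fingers":-1},
    {"dp":[0,0,0],"dr":[0,0,0],"fingers":-1}
  ]
}}

```text
clock: 15.53
eef_pos: [0.6324, -0.0193, 0.0797]
eef_rot: [-0.0, 0.686, 0.728, -0.0]
force: [-0.9, -0.7, -1.4]
grip_width: 0.0505
grasp_force: 29.6
```

Call:
{"api": "drive_tool", "payload": {
  "series": [
    {"dp":[0,0,0.001],"dr":[0,0,0],"fingers":-1},
    {"dp":[0,0,0.001],"dr":[0,0,0],"fingers":-1},
    {"dp":[0,0,0],"dr":[0,0,0],"fingers":-1},
    {"dp":[0,0,0],"dr":[0,0,0],"fingers":-1}
  ]
}}

```text
clock: 15.87
eef_pos: [0.6328, -0.0193, 0.0791]
eef_rot: [0.001, 0.685, 0.728, 0.0]
force: [-2.6, 1.6, 8.2]
grip_width: 0.0505
grasp_force: 29.7
```

Call:
{"api": "drive_tool", "payload": {
  "series": [
    {"dp":[0,0,0],"dr":[0,0,0],"fingers":1},
    {"dp":[0,0,0],"dr":[0,0,0],"fingers":1},
    {"dp":[0,0,0],"dr":[0,0,0],"fingers":1},
    {"dp":[0,0,-0.02],"dr":[0,0,0],"fingers":1},
    {"dp":[0,0,-0.04],"dr":[0,0,0],"fingers":1}
  ]
}}

```text
clock: 16.28
eef_pos: [0.6305, -0.0191, 0.134]
eef_rot: [-0.004, 0.686, 0.728, -0.002]
force: [0.9, -0.1, -0.3]
grip_width: 0.0817
grasp_force: 0.0
```

Call:
{"api": "drive_tool", "payload": {
  "series": [
    {"dp":[0,0,-0.04],"dr":[0,0,0],"fingers":1},
    {"dp":[-0.006,-0.022,-0.02],"dr":[0,0,0],"fingers":1},
    {"dp":[-0.009,-0.034,0],"dr":[0,0,0],"fingers":1},
    {"dp":[-0.009,-0.034,0],"dr":[0,0,0],"fingers":1},
    {"dp":[-0.009,-0.034,0],"dr":[0,0,0],"fingers":1}
  ]
}}

```text
clock: 16.7
eef_pos: [0.5091, -0.0599, 0.1978]
eef_rot: [0.0, 0.685, 0.728, 0.0]
force: [0.3, -0.5, -0.2]
grip_width: 0.0884
grasp_force: 0.0
```

Call:
{"api": "drive_tool", "payload": {
  "series": [
    {"dp":[-0.009,-0.034,0],"dr":[0,0,0],"fingers":1},
    {"dp":[-0.007,-0.024,0],"dr":[0,0,0],"fingers":1},
    {"dp":[0,0,0],"dr":[0,0,0],"fingers":1},
    {"dp":[0,0,0],"dr":[0,0,0],"fingers":1},
    {"dp":[0,0,0],"dr":[0,0,0],"fingers":1}
  ]
}}

```text
clock: 17.12
eef_pos: [0.4545, -0.0793, 0.198]
eef_rot: [0.0, 0.686, 0.728, 0.0]
force: [0.6, 0.9, 0.4]
grip_width: 0.0879
grasp_force: 0.0
```

```bash
python3 -c "
from h import *
plan([.454,-.0785,.084],n=1)
save('side','s5.png');save('top','t5.png')
a=cv2.imread('pics/s5.png')[60:330,120:420];b=cv2.imread('pics/t5.png')[100:370,240:500]
cv2.imwrite('pics/v5.png',cv2.resize(np.hstack([a,b]),None,fx=1.42,fy=1.42))"
```

```text
t 17.12 pos [ 0.4545 -0.0793  0.198 ] w [ 0.001  0.    -0.   ] n 1 grip 0.0879 0.0 F [0.6 0.9 0.4]
[0.0009, -0.0005, 0.114] [0.001, 0.0, -0.0]
```

View pics/v5.png

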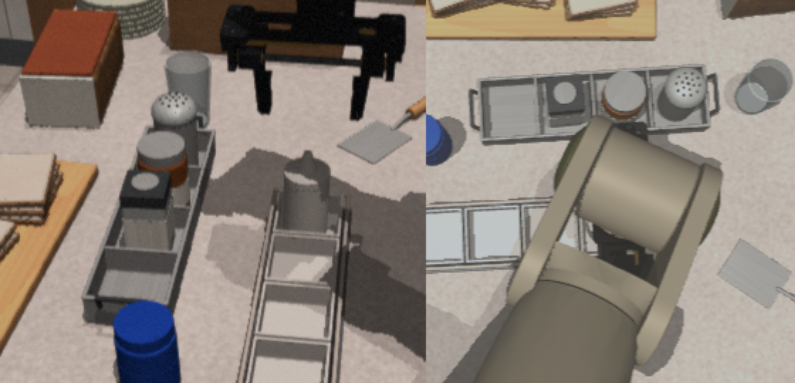

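The tin stands upright in the third bay from the right. The gripper is over the squeezer, which I'll take a little higher with a gentle end to the descent.

Call:
{"api": "drive_tool", "payload": {
  "series": [
    {"dp":[0.001,0,0.03],"dr":[0,0,0],"fingers":1},
    {"dp":[0,0,0.034],"dr":[0,0,0],"fingers":1},
    {"dp":[0,0,0.024],"dr":[0,0,0],"fingers":1},
    {"dp":[0,0,0.014],"dr":[0,0,0],"fingers":1},
    {"dp":[0,0,0.006],"dr":[0,0,0],"fingers":1}
  ]
}}

```text
clock: 17.63
eef_pos: [0.4535, -0.0776, 0.0875]
eef_rot: [-0.002, 0.685, 0.728, -0.001]
force: [0.4, 0.2, -0.2]
grip_width: 0.0882
grasp_force: 0.0
```

Call:
{"api": "drive_tool", "payload": {
  "series": [
    {"dp":[0,0,0.003],"dr":[0,0,0],"fingers":0.4},
    {"dp":[0,0,0],"dr":[0,0,0],"fingers":-1},
    {"dp":[0,0,0],"dr":[0,0,0],"fingers":-1},
    {"dp":[0,0,0],"dr":[0,0,0],"fingers":-1},
    {"dp":[0,0,0],"dr":[0,0,0],"fingers":-1}
  ]
}}

```text
clock: 18.05
eef_pos: [0.454, -0.0783, 0.0875]
eef_rot: [0.001, 0.686, 0.728, 0.0]
force: [-0.4, 0.1, -0.8]
grip_width: 0.0569
grasp_force: 0.0
```

Call:
{"api": "drive_tool", "payload": {
  "series": [
    {"dp":[0,0,0],"dr":[0,0,0],"fingers":-1},
    {"dp":[0,0,0],"dr":[0,0,0],"fingers":-1}
  ]
}}

```text
clock: 18.22
eef_pos: [0.4542, -0.0784, 0.0874]
eef_rot: [0.001, 0.686, 0.728, 0.0]
force: [0.8, 0.7, 4.5]
grip_width: 0.0535
grasp_force: 30.0
```

Call:
{"api": "drive_tool", "payload": {
  "series": [
    {"dp":[0,0,-0.02],"dr":[0,0,0],"fingers":-1},
    {"dp":[0,0,-0.035],"dr":[0,0,0],"fingers":-1},
    {"dp":[0,0,-0.04],"dr":[0,0,0],"fingers":-1},
    {"dp":[0,0,-0.035],"dr":[0,0,0],"fingers":-1},
    {"dp":[0,0,-0.02],"dr":[0,0,0],"fingers":-1}
  ]
}}

```text
clock: 18.63
eef_pos: [0.4539, -0.0783, 0.2404]
eef_rot: [0.002, 0.686, 0.728, 0.001]
force: [0.6, 0.1, -2.2]
grip_width: 0.0533
grasp_force: 30.0
```

```bash
python3 -c "
from h import *
plan([.627,.065,.235],n=7)"|head -2
```

```text
t 18.63 pos [ 0.4539 -0.0783  0.2404] w [0.004 0.002 0.   ] n 7 grip 0.0533 29.974537428453782 F [ 0.6  0.1 -2.2]
[0.0189, 0.0259, 0.0008] [0.001, 0.0, 0.0]
```

Call:
{"api": "drive_tool", "payload": {
  "series": [
    {"dp":[0.01,0.013,0],"dr":[0,0,0],"fingers":-1},
    {"dp":[0.019,0.026,0],"dr":[0,0,0],"fingers":-1},
    {"dp":[0.019,0.026,0],"dr":[0,0,0],"fingers":-1},
    {"dp":[0.019,0.026,0],"dr":[0,0,0],"fingers":-1},
    {"dp":[0.019,0.026,0],"dr":[0,0,0],"fingers":-1}
  ]
}}

```text
clock: 19.05
eef_pos: [0.5658, 0.0158, 0.2364]
eef_rot: [-0.0, 0.686, 0.728, -0.0]
force: [-0.5, -0.0, -1.4]
grip_width: 0.0537
grasp_force: 30.0
```

Call:
{"api": "drive_tool", "payload": {
  "series": [
    {"dp":[0.019,0.026,0],"dr":[0,0,0],"fingers":-1},
    {"dp":[0.019,0.026,0],"dr":[0,0,0],"fingers":-1},
    {"dp":[0.008,0.012,0],"dr":[0,0,0],"fingers":-1},
    {"dp":[0,0,0],"dr":[0,0,0],"fingers":-1},
    {"dp":[0,0,0],"dr":[0,0,0],"fingers":-1}
  ]
}}

```text
clock: 19.47
eef_pos: [0.626, 0.0647, 0.2358]
eef_rot: [-0.001, 0.685, 0.728, -0.001]
force: [-0.8, -0.2, -0.6]
grip_width: 0.0533
grasp_force: 30.0
```

Call:
{"api": "drive_tool", "payload": {
  "series": [
    {"dp":[0,0,0],"dr":[0,0,0],"fingers":-1}
  ]
}}

```text
clock: 19.55
eef_pos: [0.6256, 0.0639, 0.2364]
eef_rot: [-0.0, 0.686, 0.728, -0.001]
force: [-0.3, -1.1, -0.7]
grip_width: 0.0532
grasp_force: 30.0
```

Call:
{"api": "drive_tool", "payload": {
  "series": [
    {"dp":[0.001,0.001,0.03],"dr":[0,0,0],"fingers":-1},
    {"dp":[0,0,0.038],"dr":[0,0,0],"fingers":-1},
    {"dp":[0,0,0.038],"dr":[0,0,0],"fingers":-1},
    {"dp":[0,0,0.027],"dr":[0,0,0],"fingers":-1},
    {"dp":[0,0,0.012],"dr":[0,0,0],"fingers":-1}
  ]
}}

```text
clock: 19.97
eef_pos: [0.6248, 0.0645, 0.0881]
eef_rot: [-0.002, 0.686, 0.728, -0.002]
force: [-0.1, -0.0, -2.3]
grip_width: 0.053
grasp_force: 30.0
```

Call:
{"api": "drive_tool", "payload": {
  "series": [
    {"dp":[0,0,0],"dr":[0,0,0],"fingers":-1},
    {"dp":[0,0,0.002],"dr":[0,0,0],"fingers":-1},
    {"dp":[0,0,0.002],"dr":[0,0,0],"fingers":-1},
    {"dp":[0,0,0.002],"dr":[0,0,0],"fingers":-1},
    {"dp":[0,0,0],"dr":[0,0,0],"fingers":-1}
  ]
}}

```text
clock: 20.38
eef_pos: [0.6275, 0.0653, 0.0866]
eef_rot: [0.001, 0.686, 0.728, 0.0]
force: [-0.1, 0.4, -2.8]
grip_width: 0.0532
grasp_force: 30.0
```

Call:
{"api": "drive_tool", "payload": {
  "series": [
    {"dp":[0,0,0.001],"dr":[0,0,0],"fingers":-1},
    {"dp":[0,0,0.001],"dr":[0,0,0],"fingers":-1},
    {"dp":[0,0,0],"dr":[0,0,0],"fingers":-1},
    {"dp":[0,0,0],"dr":[0,0,0],"fingers":-1}
  ]
}}

```text
clock: 20.72
eef_pos: [0.6273, 0.0655, 0.0838]
eef_rot: [0.0, 0.686, 0.728, 0.0]
force: [0.2, -0.8, -1.3]
grip_width: 0.0535
grasp_force: 30.0
```

Call:
{"api": "drive_tool", "payload": {
  "series": [
    {"dp":[0,0,0.001],"dr":[0,0,0],"fingers":-1},
    {"dp":[0,0,0.001],"dr":[0,0,0],"fingers":-1},
    {"dp":[0,0,0],"dr":[0,0,0],"fingers":-1},
    {"dp":[0,0,0],"dr":[0,0,0],"fingers":-1}
  ]
}}

```text
clock: 21.05
eef_pos: [0.6275, 0.0655, 0.0824]
eef_rot: [0.0, 0.686, 0.728, 0.0]
force: [-1.8, 0.3, 5.3]
grip_width: 0.0535
grasp_force: 29.9
```

Call:
{"api": "drive_tool", "payload": {
  "series": [
    {"dp":[0,0,0],"dr":[0,0,0],"fingers":1},
    {"dp":[0,0,0],"dr":[0,0,0],"fingers":1},
    {"dp":[0,0,0],"dr":[0,0,0],"fingers":1},
    {"dp":[0,0,-0.02],"dr":[0,0,0],"fingers":1},
    {"dp":[0,0,-0.04],"dr":[0,0,0],"fingers":1}
  ]
}}

```text
clock: 21.47
eef_pos: [0.6254, 0.0655, 0.1379]
eef_rot: [-0.004, 0.686, 0.728, -0.003]
force: [0.9, -0.5, -1.0]
grip_width: 0.0846
grasp_force: 0.0
```

Call:
{"api": "drive_tool", "payload": {
  "series": [
    {"dp":[0,0,-0.04],"dr":[0,0,0],"fingers":1},
    {"dp":[0,-0.03,-0.03],"dr":[0,0,0],"fingers":1},
    {"dp":[0,-0.04,0],"dr":[0,0,0],"fingers":1},
    {"dp":[0,-0.04,0],"dr":[0,0,0],"fingers":1},
    {"dp":[0,-0.04,0],"dr":[0,0,0],"fingers":1}
  ]
}}

```text
clock: 21.88
eef_pos: [0.4763, 0.0565, 0.2113]
eef_rot: [0.0, 0.686, 0.728, 0.0]
force: [0.3, -0.2, 0.1]
grip_width: 0.0881
grasp_force: 0.0
```

Call:
{"api": "drive_tool", "payload": {
  "series": [
    {"dp":[0,-0.04,0],"dr":[0,0,0],"fingers":1},
    {"dp":[0,-0.02,0],"dr":[0,0,0],"fingers":1},
    {"dp":[0,0,0],"dr":[0,0,0],"fingers":1},
    {"dp":[0,0,0],"dr":[0,0,0],"fingers":1}
  ]
}}

```text
clock: 22.22
eef_pos: [0.4182, 0.0529, 0.2117]
eef_rot: [0.001, 0.686, 0.728, 0.0]
force: [-0.0, 0.0, 0.1]
grip_width: 0.0885
grasp_force: 0.0
```

```bash
python3 -c "
from h import *
save('side','s6.png');save('top','t6.png')
a=cv2.imread('pics/s6.png')[60:330,120:420];b=cv2.imread('pics/t6.png')[100:370,240:500]
cv2.imwrite('pics/v6.png',cv2.resize(np.hstack([a,b]),None,fx=1.42,fy=1.42))"
```

```text
(no output)
```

View pics/v6.png

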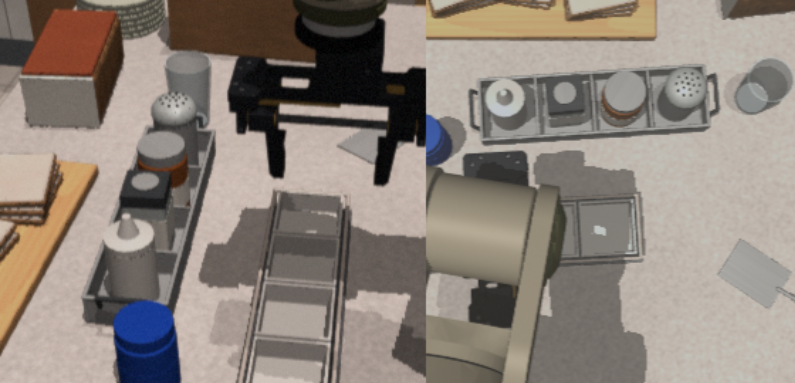

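All four stand upright in the caddy, left to right squeezer (505,98), tin (565,95), jar (625,95) and dredger (687,88). The tumbler hasn't moved and the arm is clear.

```bash
python3 -c "
from station import r
print(r.finish_job())"
```

```text
the job is handed in; nothing more can be done
None
```

The job is handed in: squeezer, tin, jar and dredger stand upright left to right in the caddy, the reverse of their rack order, and the tumbler is undisturbed; the hand-in call returned no verdict.

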